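Set out the cheese board between the decanters

ROBOT

A 6-joint arm with a two-finger parallel gripper is mounted at the origin on the work surface. World frame = base frame: x ahead of the robot, y to its left, z up, the work surface at z = 0. Lengths are in m, angles in degrees, forces in N, time in s.
With the tool pointing down it reaches from about 0.4 to 0.825 m from the base axis. Payload 7 kg.
Tool frame: the origin (TCP) lies between the finger pads; the fingertips stand 22 mm ahead of it and the grasp point (between the pads) lies 3 mm ahead of it; z points along the fingers, y is the line along which they close (so a half turn about z gives the same grasp; the last joint's range is limited). The gripper opens to 88 mm and grips with 3 to 60 N. Pads are 19 mm wide; open, the fingers measure 130 mm over their backs; the gripper's body (78 mm by 193 mm) begins 47 mm behind the grasp point.
Start: joints at [-58.436, 20.546, 0.682, 0, -70.136, -16.507], TCP at [0.175, -0.652, 0.249] pointing down, gripper open.
Joint ranges: [-176.03, 176.03], [-82.01, 121.73], [-58.28, 71.71], [-173.87, 95.51], [-174.79, -0.11], [-173.66, 173.66]. Speed limits (degrees/s): [136.94, 136.94, 172.46, 180, 180, 180].

INTERFACE

Orientations are given as [roll, pitch, yaw] about the fixed x, y, z axes, in that order (R = Rz(yaw) Ry(pitch) Rx(roll)).
In Python, from plant import r, vision gives the robot as it stands.
- The arm moves only by the shell command python3 -m pendant 'ROWS' [FORCE]. ROWS is JSON, a list that holds one entry, the list of rows, each a list of 7 numbers: the shift along the tool's x, y, z scaled (see below), then the turn, a rotation vector about the tool's x, y, z scaled (see below), then the opening, from -1 (shut) to 1 (fully open). In form: [[[x, y, z, wx, wy, wz, fingers], ...]]. A call has exactly 8 rows; each row shifts and turns the commanded pose from where the row before left it, along the tool's axes as they then stand; what a row does not reach is not made up. The controller multiplies each number of a shift by 20 mm and each number of a turn by 4 degrees. A row lasts 1/10 s, in which the tool goes at most 50 mm and 8.59 degrees, less where a joint would pass 70% of its speed; a pose out of reach is approached as far as the arm can. A call with a number of a shift or a turn outside -1 to 1 is refused whole. A call with a gripper value outside its range is refused whole. The fingers move at their own pace and stop on an object; FORCE is the grip in N (left out, the last holds). Time passes only in rows, so rows that do not move let the fingers close, or fill a call up. It gives the time, the measured TCP pose, the force, the opening and the grip force at its end, in the units of the state.
- r.get_state(): the state, without advancing time (a new reading comes with each control period).
- vision.capture(name): name is "scene" or "top" or "wrist"; returns a dict with "frame" (400x640x3 uint8, blue, green, red), "depth" (400x640 float32, m along the optical axis (not along the pixel's ray), 0 where there is no reading), "camera_matrix" (3x3 intrinsics, pixels), "k1" (the pictures are not rectified: a ray, as slopes to the right and down, at radius r is drawn at 1 + k1 r^2 times it, then the intrinsics apply), "extrinsics" (4x4, takes a point from world to camera coordinates); the wrist camera has in their place "hand_eye" (4x4, takes a point from camera to tool coordinates, whose origin is the TCP and whose axes are the flange's). Camera axes: x right, y up, looking along -z (the intrinsics and any distortion apply to the point x, -y, -z); pixel columns grow to the right and rows downward; lengths in m; the calibration is good to about 2 mm. A picture is of the moment at which its call begins: read the wrist's pose just before it.
- r.close_job(): hands the job in; it is judged then, once.
The state is a dict: "time_s": time; "joints": joint angles; "qd": joint speeds; "joint_torque": joint torques, N m; "tcp_pos": TCP position; "eef_rot": TCP orientation; "contact_force": force on the tool from outside, world axes, zero at the start; "moment": the same for the moment, N m; "gripper_width": finger opening in m; "gripper_force": force on a finger pad.
Only numpy, scipy, OpenCV 4.12 (cv2) and the standard library are available. Lean on these libraries where they do the work, as an engineer would, in place of code of your own. Each camera call takes 0.05 s, during which the arm holds its last target. There are 200 camera calls.

TASK

Slide the cheese board across the marble, without lifting it, into the gap between the two square decanters, so that it stands midway between them, in line with them and square to them. Then lay the cheese knife squarely across the middle of its brass rest, balanced level and clear of the counter. Leave the decanters, the rest, the jar and the cup where they are.

Things in the scene. Friction and masses are not known exactly. Their poses are not given: they have to be found in the camera images.
- amber_decanter: loose square amber glass decanter, 0.95 kg: body 80 x 80 x 125 mm, then round neck and stopper to 205 mm. Origin: centre of underside; axes square to its sides, z up, x pointing away from the robot. It stands in a row with the green one, turned alike, centres 250 mm apart along their y (170 mm clear between). Which of the two is left varies.
- green_decanter: loose square green glass decanter, 0.95 kg: body 80 x 80 x 125 mm, then round neck and stopper to 205 mm. Origin: centre of underside; axes square to its sides, z up, x pointing away from the robot. It stands in a row with the amber one, turned alike, centres 250 mm apart along their y (170 mm clear between). Which of the two is left varies.
- board: loose wooden cheese board, about 0.65 kg: 110 (x) by 130 (y) by 28 mm; a red waxed cheese wheel, 92 mm diameter, top at 63 mm, is fixed centrally on it. Origin: centre of underside. Too wide to grasp; slides when its edges are pushed. Starts on the robot's side of the row, in front of one decanter, up to 0.35 rad askew. In place, its y runs along the row (20 mm clear each side), either way round.
- knife_rest: loose brass knife rest, 0.5 kg: flat bar 80 mm long (its y), 30 mm wide (its x), top at 26 mm, on two dark feet 44 mm (x) by 12 mm (y) under its ends. Origin: centre of underside. The knife lies across it, along the rest's x, either way round. Rest and knife start at the two ends of the counter; which is left varies.
- knife: loose cheese knife, 195 mm long, 0.12 kg, lying along its x. Origin: underside of the handle, below the balance point. Dark wooden handle x -70 to +40 mm, 20 mm wide, 18 mm high; steel blade x +40 to +125 mm, 26 mm wide, 4 mm thick, 7 to 11 mm above the underside. Lies on its handle, blade away from the robot.
- jam_jar: loose jar with brass lid, 60 mm diameter, 80 mm high, at the far right; origin: centre of its underside
- cup: loose white cup, 72 mm diameter, 75 mm high, at the far left; origin: centre of its underside
Not all that is in view belongs to the job. Leave any blue or turquoise look-alike of the knife_rest alone.

How it is judged (in metres and radians):
On the way, in this order (a step that is already met when the one before it is completed fails the run):
1. the board stands between the decanters, midway, in line and square, and is let go (horizontal distance between board and amber_decanter below 0.135 m and horizontal distance between board and green_decanter below 0.135 m and x of board in the frame of amber_decanter between -0.015 and 0.015 m and angle between the x axis of board and the x axis of amber_decanter, either way round below 0.105 rad and height (world z) of board below 0.004 m and angle between board's own z axis and vertical below 0.05 rad and linear speed of board below 0.02 m/s and contact force between the fingers and board below 0.1 N), for 0.2 s.
2. the knife lies balanced across the rest, let go (z of knife in the frame of knife_rest between 0.023 and 0.031 m and angle between knife's own z axis and vertical below 0.1 rad and x of knife in the frame of knife_rest between -0.02 and 0.02 m and y of knife in the frame of knife_rest between -0.025 and 0.025 m and angle between the x axis of knife and the x axis of knife_rest, either way round below 0.3 rad and linear speed of knife below 0.02 m/s and contact force between the fingers and knife below 0.1 N), for 0.2 s.
At the end, for the whole second after the job is handed in: Board flat between the decanters: centre under 135 mm from each centre, within 15 mm of their line and 6 degrees of square. Knife level on the rest's bar, balance point within 20 mm across and 25 mm along of its centre, within 17 degrees of square across. Both still and let go (all of step 1 and all of step 2); the robot touches nothing.
It fails at once if a decanter was moved more than 15 mm or tipped (distance of any of amber_decanter, green_decanter from where it was at the start of the episode above 0.015 m or angle between any of amber_decanter, green_decanter's own z axis and vertical above 0.2 rad).
It fails at once if the board was lifted off the counter or tipped (height (world z) of board above 0.012 m or angle between board's own z axis and vertical above 0.2 rad).
It fails at once if the knife rest was moved more than 15 mm or tipped (distance of knife_rest from where it was at the start of the episode above 0.015 m or angle between knife_rest's own z axis and vertical above 0.3 rad).
It fails at once if the jar or the cup was moved more than 20 mm (distance of any of jam_jar, cup from where it was at the start of the episode above 0.02 m).
It also fails if it takes over 72 s, if anything falls off the work surface, if the arm or the gripper's body presses on something with over 40 N, if the wrist force passes 120 N, or if a joint passes its speed limit or range.

## Working session

There is one attempt and no reset: what is moved stays moved. The work goes in short steps, Python scripts to look and compute and a shell command to move; the robot and the scene stay as the last step left them, time stands still between calls to the robot, and variables do not carry over. Pictures are saved under pics/ and viewed, at most 10 in all, crops included, and the job is handed in when it is done.

```bash
ls; mkdir -p pics
cat > h.py <<'E'
import numpy as np,cv2
from plant import r,vision
def world(c,u,v,z=None,T=None):
    K=np.array(c["camera_matrix"]);k=c["k1"]
    d=np.array([(u-K[0,2])/K[0,0],(v-K[1,2])/K[1,1]]);s=d.copy()
    for _ in range(20): s=d/(1+k*(s@s))
    ray=np.array([s[0],-s[1],-1.])
    M=np.linalg.inv(np.array(c["extrinsics"])) if T is None else T
    o=M[:3,3];w=M[:3,:3]@ray
    if z is None: t=c["depth"][int(v),int(u)]
    else: t=(z-o[2])/w[2]
    return o+t*w
E
python3 - <<'E'
from h import *
import pickle
for n in("top","scene"):
    c=vision.capture(n);cv2.imwrite(f"pics/{n}0.png",c["frame"]);pickle.dump(c,open(n+".pkl","wb"))
    M=np.linalg.inv(c["extrinsics"]);print(n,M.round(3).tolist(),c["k1"],c["camera_matrix"])
print(r.get_state())
E
```

```text
pics
top [[0.027, 0.999, -0.031, 0.56], [-1.0, 0.028, 0.004, 0.054], [0.004, 0.03, 1.0, 1.148], [0.0, 0.0, 0.0, 1.0]] -0.10719803765587792 [[431.14235973   0.         315.66523052]
 [  0.         431.14235973 196.99880663]
 [  0.           0.           1.        ]]
scene [[-0.77, -0.39, 0.505, 1.435], [0.638, -0.466, 0.613, 1.065], [-0.004, 0.794, 0.608, 1.057], [0.0, 0.0, 0.0, 1.0]] -0.08550092027702703 [[487.61222119   0.         318.57621786]
 [  0.         487.61222119 200.10806871]
 [  0.           0.           1.        ]]
{'time_s': 0.1, 'joints': array([-5.84339643e+01,  2.05870994e+01,  6.39002880e-01, -1.82473173e-02,
       -7.01378165e+01, -1.65087558e+01]), 'qd': array([-0.07971786, -0.13687236,  0.12377828, -0.0405437 ,  0.04460084,
       -0.0334488 ]), 'joint_torque': array([ 5.67482020e-04, -5.84165812e+01,  2.93747592e+01,  7.01534808e+00,
        1.01693082e-02, -7.68873792e-05]), 'tcp_pos': array([ 0.17524258, -0.65142122,  0.24771723]), 'eef_rot': array([ 1.79912754e+02, -7.96801692e-03, -1.64948927e+02]), 'contact_force': array([-1.1987143 , -0.07694107,  0.02143088]), 'moment': array([-0.0109626 ,  0.00280207, -0.03229516]), 'gripper_force': 0.0, 'gripper_width': 0.0875512712546815}
```

View pics/top0.png

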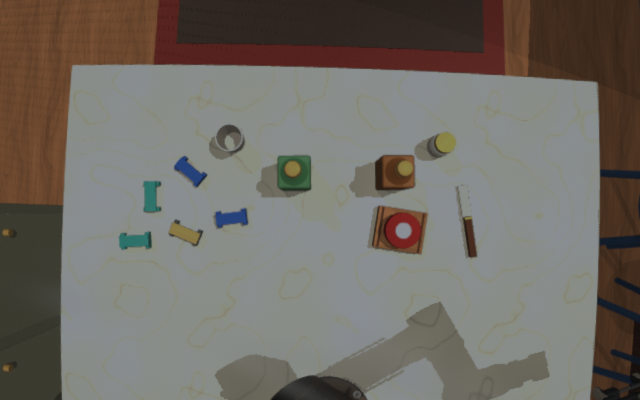

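View pics/scene0.png

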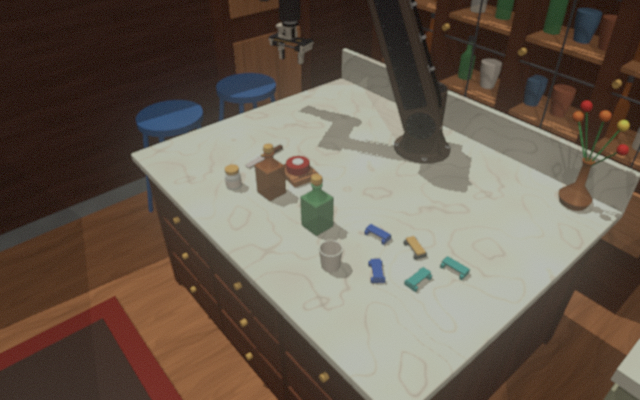

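The top view has the robot at the bottom: green decanter about (294,173), amber (396,172), board (400,230), knife (467,220), and brass rest (185,233) among blue and turquoise look-alikes. I'll enlarge it to get corners.

Run:
```python
import cv2
f=cv2.imread("pics/top0.png")
a=cv2.resize(f[140:270,265:490],None,fx=3.5,fy=3.5,interpolation=cv2.INTER_CUBIC)
cv2.imwrite("pics/a.png",cv2.convertScaleAbs(a,alpha=1.5,beta=10))
b=cv2.resize(f[205:260,150:220],None,fx=10,fy=10,interpolation=cv2.INTER_CUBIC)
cv2.imwrite("pics/b.png",cv2.convertScaleAbs(b,alpha=1.5,beta=10))
```

```text
(no output)
```

View pics/a.png

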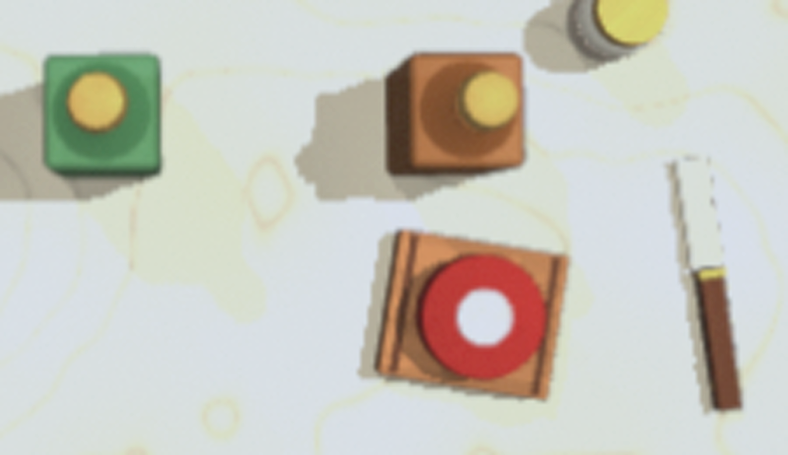

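View pics/b.png

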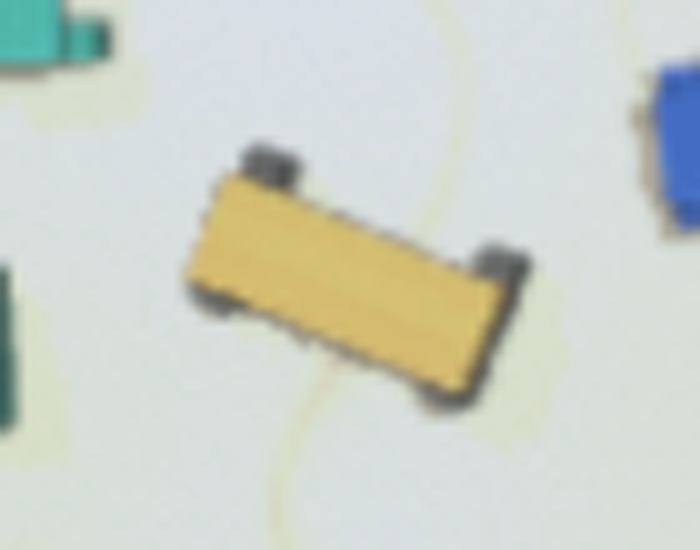

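Crop a: green top (44–160, 57–170), amber top (412–523, 53–166), board corners (398,231),(567,256),(546,399),(378,374), knife from (727,410) to (691,158). Crop b: rest bar corners (225,173),(502,285),(460,395),(187,275).

Run:
```python
from h import *
import pickle
c=pickle.load(open("top.pkl","rb"))
A=lambda p,z:np.array([world(c,265+x/3.5-.36,140+y/3.5-.36,z)[:2] for x,y in p])
B=lambda p,z:np.array([world(c,150+x/10-.45,205+y/10-.45,z)[:2] for x,y in p])
def rep(n,q):
    m,(w,h),a=cv2.minAreaRect((q*1000).astype(np.float32));print(n,q.mean(0).round(4),"edges",[ (round(float(np.linalg.norm(q[(i+1)%4]-q[i])),4),round(float(np.degrees(np.arctan2(*(q[(i+1)%4]-q[i])[::-1]))),1)) for i in range(4)])
rep("green",A([(44,57),(158,57),(160,168),(46,172)],.125))
rep("amber",A([(412,52),(522,53),(524,166),(412,166)],.125))
rep("board",A([(398,231),(567,256),(546,399),(378,374)],.028))
rep("rest",B([(225,173),(502,285),(460,395),(187,275)],.026))
k=A([(727.5,410)],.018)[0],A([(710,274)],.016)[0],A([(691,158)],.011)[0]
print("knife",k,np.linalg.norm(k[2]-k[0]),np.linalg.norm(k[1]-k[0]),np.degrees(np.arctan2(*(k[2]-k[0])[::-1])))
print("wheel",A([(484,317)],.063)); 
for n,(u,v) in dict(g=(285,185),b=(380,240),rest=(183,232),jar=(445,142),cup=(230,135),table=(330,230)).items(): print(n,world(c,u,v))
print("jar",A([(633,12)],.08),"cup",world(c,229,137,.075))
```

```text
green [0.6488 0.1042] edges [(0.0776, -88.5), (0.0757, -177.4), (0.0774, 93.6), (0.0784, 2.8)]
amber [ 0.6588 -0.1451] edges [(0.0759, -88.7), (0.0775, -178.0), (0.0771, 91.6), (0.078, 1.2)]
board [ 0.5147 -0.1711] edges [(0.1286, -96.8), (0.1079, 172.9), (0.1276, 82.9), (0.1073, -6.6)]
rest [0.4906 0.3929] edges [(0.0796, -109.8), (0.0309, 160.5), (0.0794, 68.6), (0.0287, -19.0)]
knife (array([ 0.44663109, -0.37108804]), array([ 0.54957905, -0.35561686]), array([ 0.63784445, -0.34092778])) 0.1935773514313062 0.10410398655914373 8.9634696642146
wheel [[ 0.51490867 -0.17235223]]
g [0.61729396 0.12405424 0.12565798]
b [ 0.48651737 -0.12030382  0.02719505]
rest [0.49257981 0.39495138 0.02706261]
jar [ 0.73954112 -0.27118947  0.08146826]
cup [0.75374972 0.28337481 0.00787309]
table [5.07967006e-01 9.54611563e-03 3.14948729e-04]
jar [[ 0.73712151 -0.27294305]] cup [0.73718292 0.27220867 0.075     ]
```

```bash
cat >> h.py <<'E'
from scipy.spatial.transform import Rotation as Ro
def go(p,yaw,tilt=0):
    """units still to go: turn (tool axes), then shift in tool axes AFTER the turn"""
    s=r.get_state();R0=Ro.from_euler("xyz",s["eef_rot"],degrees=True)
    R1=Ro.from_euler("z",yaw,degrees=True)*Ro.from_euler("y",tilt,degrees=True)*Ro.from_euler("x",180,degrees=True)
    d=np.array(p)-s["tcp_pos"]
    print("t",s["time_s"],"tcp",s["tcp_pos"].round(4),s["eef_rot"].round(1),"w",round(s["gripper_width"],4))
    print("turn",((R0.inv()*R1).as_rotvec(degrees=True)/4).round(2),"shift",(R1.inv().apply(d)/.02).round(2))
E
python3 -c "
from h import *
go([.504,-.285,.10],-87.7)"
```

```text
t 0.1 tcp [ 0.1752 -0.6514  0.2477] [ 179.9   -0.  -164.9] w 0.0876
turn [ 2.000e-02  1.000e-02 -1.931e+01] shift [-17.65 -17.16   7.39]
```

```bash
T='[0,0,0,0,0,-1,0]'
python3 -m pendant '[[[0,0,0,0,0,-1,0],[0,0,0,0,0,-1,0],[0,0,0,0,0,-1,0],[0,0,0,0,0,-1,0],[0,0,0,0,0,-1,0],[0,0,0,0,0,-1,0],[0,0,0,0,0,-1,0],[0,0,0,0,0,-1,0]]]' && python3 -m pendant '[[[0,0,0,0,0,-1,0],[0,0,0,0,0,-1,0],[0,0,0,0,0,-1,0],[0,0,0,0,0,-1,0],[0,0,0,0,0,-1,0],[0,0,0,0,0,-1,0],[0,0,0,0,0,-1,0],[0,0,0,0,0,-1,0]]]' && python3 -m pendant '[[[0,0,0,0,0,-1,0],[0,0,0,0,0,-1,0],[0,0,0,0,0,-1,0],[0,0,0,0,0,-0.31,0],[-0.88,-0.86,0.37,0,0,0,0],[-0.88,-0.86,0.37,0,0,0,0],[-0.88,-0.86,0.37,0,0,0,0],[-0.88,-0.86,0.37,0,0,0,0]]]' && python3 -m pendant '[[[-0.88,-0.86,0.37,0,0,0,0],[-0.88,-0.86,0.37,0,0,0,0],[-0.88,-0.86,0.37,0,0,0,0],[-0.88,-0.86,0.37,0,0,0,0],[-0.88,-0.86,0.37,0,0,0,0],[-0.88,-0.86,0.37,0,0,0,0],[-0.88,-0.86,0.37,0,0,0,0],[-0.88,-0.86,0.37,0,0,0,0]]]' && python3 -m pendant '[[[-0.88,-0.86,0.37,0,0,0,0],[-0.88,-0.86,0.37,0,0,0,0],[-0.88,-0.86,0.37,0,0,0,0],[-0.88,-0.86,0.37,0,0,0,0],[-0.88,-0.86,0.37,0,0,0,0],[-0.88,-0.86,0.37,0,0,0,0],[-0.88,-0.86,0.37,0,0,0,0],[-0.88,-0.86,0.37,0,0,0,0]]]'; python3 -c "
from h import *
go([.504,-.285,.032],-87.7)
print(r.get_state()['joints'])"
```

```text
time_s: 0.9
tcp_pos: [0.1753, -0.6515, 0.248]
eef_rot: [179.9, 0.0, -132.8]
contact_force: [0.3, -0.6, 0.0]
gripper_width: 0.0441
gripper_force: 0.0
time_s: 1.7
tcp_pos: [0.1753, -0.6516, 0.248]
eef_rot: [180.0, 0.0, -100.8]
contact_force: [-0.0, -0.9, 0.5]
gripper_width: 0.0439
gripper_force: 0.0
time_s: 2.5
tcp_pos: [0.2417, -0.5779, 0.2184]
eef_rot: [180.0, 0.0, -87.8]
contact_force: [-0.4, -0.6, -0.2]
gripper_width: 0.0438
gripper_force: 0.0
time_s: 3.3
tcp_pos: [0.3736, -0.4316, 0.1594]
eef_rot: [180.0, 0.0, -87.8]
contact_force: [0.5, 0.2, 0.5]
gripper_width: 0.0436
gripper_force: 0.0
time_s: 4.1
tcp_pos: [0.5055, -0.2854, 0.1002]
eef_rot: [180.0, 0.0, -87.8]
contact_force: [0.7, 0.5, 1.2]
gripper_width: 0.0437
gripper_force: 0.0
t 4.1 tcp [ 0.5055 -0.2854  0.1002] [180.    0.  -87.8] w 0.0437
turn [ 0.    0.   -0.02] shift [-0.02  0.07  3.41]
[-1.01611394e+01  1.96667516e+01 -2.21487874e+01 -3.17696363e-03
 -4.81957385e+01  1.23891068e+01]
```

```bash
python3 -m pendant '[[[0,0,0.85,0,0,0,0],[0,0,0.85,0,0,0,0],[0,0,0.85,0,0,0,0],[0,0,0.85,0,0,0,0],[-0.3,0,0,0,0,0,0],[-0.3,0,0,0,0,0,0],[-0.3,0,0,0,0,0,0],[-0.3,0,0,0,0,0,0]]]' && python3 -m pendant '[[[-0.4,0,0,0,0,0,0],[-0.5,0,0,0,0,0,0],[-0.5,0,0,0,0,0,0],[-0.5,0,0,0,0,0,0],[-0.5,0,0,0,0,0,0],[-0.5,0,0,0,0,0,0],[-0.4,0,0,0,0,0,0],[-0.3,0,0,0,0,0,0]]]'
python3 - <<'E'
from h import *
go([.504,-.101,.032],-87.7)
c=vision.capture("top");f=c["frame"][150:270,250:450]
cv2.imwrite("pics/c.png",cv2.convertScaleAbs(cv2.resize(f,None,fx=4,fy=4,interpolation=cv2.INTER_CUBIC),alpha=1.5,beta=10))
E
```

```text
time_s: 4.9
tcp_pos: [0.5046, -0.2618, 0.0336]
eef_rot: [-179.9, -0.0, -87.7]
contact_force: [-0.7, -0.5, -0.0]
gripper_width: 0.0439
gripper_force: 0.0
time_s: 5.7
tcp_pos: [0.5017, -0.19, 0.0333]
eef_rot: [-179.9, -0.0, -87.7]
contact_force: [-0.3, -6.9, 2.9]
gripper_width: 0.0439
gripper_force: 3.3
t 5.7 tcp [ 0.5017 -0.19    0.0333] [-179.9   -0.   -87.7] w 0.0439
turn [-0.02 -0.01  0.01] shift [-4.44 -0.3   0.07]
```

View pics/c.png

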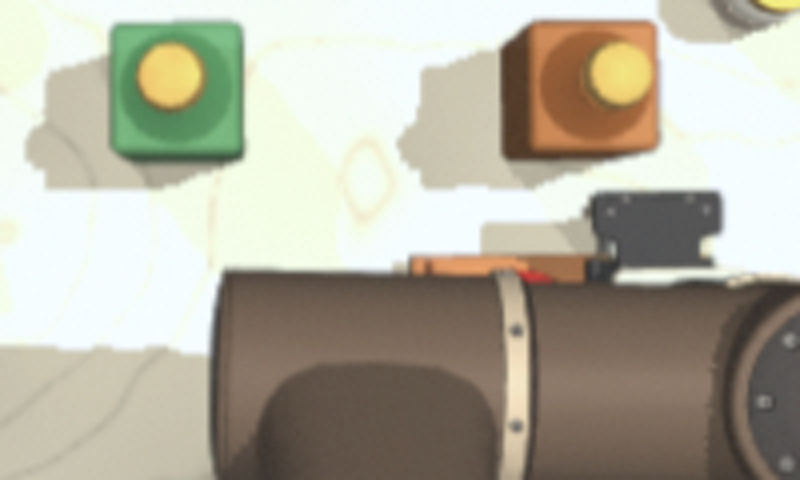

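The view shows the board square on the fingers, its front-left corner at crop (410,258); the arm hides the rest. I'll finish the push, back off and lift.

```bash
python3 -m pendant '[[[-0.5,0,0,0,0,0,0],[-0.6,0,0,0,0,0,0],[-0.6,0,0,0,0,0,0],[-0.6,0,0,0,0,0,0],[-0.6,0,0,0,0,0,0],[-0.6,0,0,0,0,0,0],[-0.5,0,0,0,0,0,0],[-0.3,0,0,0,0,0,0]]]' && python3 -m pendant '[[[-0.1,0,0,0,0,0,0],[0,0,0,0,0,0,0],[1,0,0,0,0,0,0],[1,0,0,0,0,0,0],[0,0,-1,0,0,0,0],[0,0,-1,0,0,0,0],[0,0,-1,0,0,0,0],[0,0,-1,0,0,0,0]]]' && python3 -m pendant '[[[0,0.8,-1,0,0,-1,0],[0,0.8,-1,0,0,-1,0],[0,0,-1,0,0,-1,0],[0,0,-1,0,0,-1,0],[0,0,0,0,0,-1,0],[0,0,0,0,0,-1,0],[0,0,0,0,0,-1,0],[0,0,0,0,0,-1,0]]]' && python3 -m pendant '[[[0,0,0,0,0,-1,0],[0,0,0,0,0,-1,0],[0,0,0,0,0,-1,0],[0,0,0,0,0,-1,0],[0,0,0,0,0,-1,0],[0,0,0,0,0,-1,0],[0,0,0,0,0,-1,0],[0,0,0,0,0,-1,0]]]'
python3 - <<'E'
from h import *
go([.504,-.101,.032],2.3,0)
c=vision.capture("top");f=c["frame"][150:270,250:450]
cv2.imwrite("pics/d.png",cv2.convertScaleAbs(cv2.resize(f,None,fx=4,fy=4,interpolation=cv2.INTER_CUBIC),alpha=1.5,beta=10))
s=vision.capture("scene")
hsv=cv2.cvtColor(c["frame"],cv2.COLOR_BGR2HSV)
for n,q,z in(("top",c,.063),("scene",s,.063)):
    h=cv2.cvtColor(q["frame"],cv2.COLOR_BGR2HSV); m=((h[...,0]<8)|(h[...,0]>172))&(h[...,1]>130)&(h[...,2]>80)
    k,l,st,ce=cv2.connectedComponentsWithStats(m.astype(np.uint8))
    for i in range(1,k):
        if 80<st[i,4]<3000: print(n,st[i],ce[i],world(q,*ce[i],.06))
E
```

```text
time_s: 6.55
tcp_pos: [0.4976, -0.1042, 0.0331]
eef_rot: [-180.0, -0.0, -87.7]
contact_force: [-0.4, -8.0, 4.2]
gripper_width: 0.044
gripper_force: 4.0
time_s: 7.35
tcp_pos: [0.4986, -0.142, 0.113]
eef_rot: [179.9, 0.0, -87.7]
contact_force: [0.9, -0.0, -1.0]
gripper_width: 0.0438
gripper_force: 0.0
time_s: 8.15
tcp_pos: [0.4668, -0.1442, 0.1923]
eef_rot: [180.0, 0.1, -55.5]
contact_force: [-0.2, -0.5, 0.0]
gripper_width: 0.0438
gripper_force: 0.0
time_s: 8.95
tcp_pos: [0.4668, -0.1442, 0.1922]
eef_rot: [-180.0, 0.1, -23.5]
contact_force: [0.3, 0.0, 0.3]
gripper_width: 0.044
gripper_force: 0.0
t 8.95 tcp [ 0.4668 -0.1442  0.1922] [-1.80e+02  1.00e-01 -2.35e+01] w 0.044
turn [-0.01  0.01 -6.46] shift [ 1.95 -2.08  8.01]
top [327 218  36  36 790] [344.44683544 235.41139241] [ 0.49798117 -0.02492259  0.06      ]
scene [581 100  12  12 118] [586.41525424 105.29661017] [-0.82209757  0.30189174  0.06      ]
scene [617 144  12  11 110] [622.40909091 148.99090909] [-0.55587624  0.58731903  0.06      ]
```

View pics/d.png

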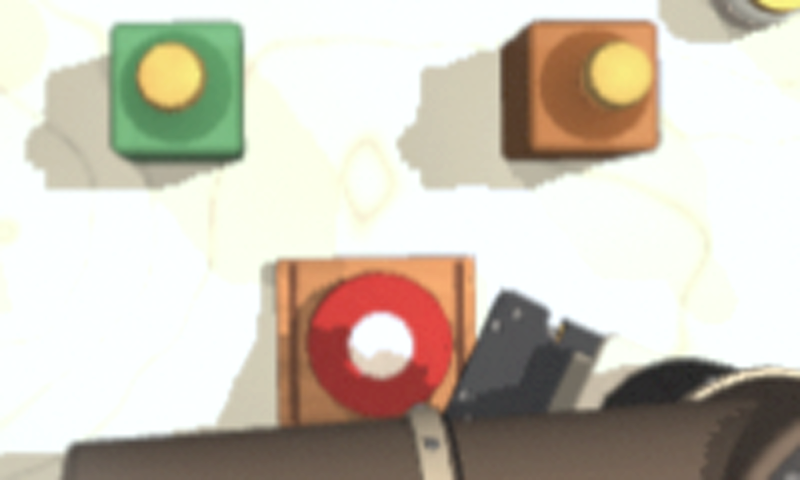

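Board now sits square near crop (375,340), front corners (277,258) and (474,256), about 1–2 mm off the centre line. Next I go behind it.

```bash
python3 -m pendant '[[[0,0,0,0,0,-1,0.6],[0,0,0,0,0,-1,0.6],[0,0,0,0,0,-1,0.6],[0,0,0,0,0,-1,0.6],[0,0,0,0,0,-1,0.6],[0,0,0,0,0,-1,0.6],[0,0,0,0,0,-0.46,0.6],[0,0,0,0,0,0,0.6]]]'
python3 - <<'E'
from h import *
go([.417,-.029,.032],2.3)
c=vision.capture("top")
for p in[(277,258),(474,256),(277,424)]: print(world(c,250+p[0]/4-.37,150+p[1]/4-.37,.028))
print(r.get_state()["joints"])
E
```

```text
time_s: 9.85
tcp_pos: [0.467, -0.1445, 0.1924]
eef_rot: [-180.0, 0.0, 2.1]
contact_force: [-1.2, -0.3, -0.2]
gripper_width: 0.0699
gripper_force: 0.0
t 9.85 tcp [ 0.467  -0.1445  0.1924] [-180.     0.     2.1] w 0.0699
turn [-0.01  0.01 -0.06] shift [-2.27 -5.87  8.02]
[0.54956942 0.04058554 0.028     ]
[ 0.55430576 -0.08744022  0.028     ]
[0.44202571 0.03764469 0.028     ]
[ 5.88608593e+00  5.61424703e+00 -2.68701781e+01 -2.38645039e-02
 -5.75303464e+01  8.61322780e+01]
```

```bash
python3 -m pendant '[[[-0.33,-0.84,0,0,0,-0.06,0.6],[-0.33,-0.84,0,0,0,0,0.6],[-0.33,-0.84,0,0,0,0,0.6],[-0.33,-0.84,0,0,0,0,0.6],[-0.33,-0.84,0,0,0,0,0.6],[-0.33,-0.84,0,0,0,0,0.6],[-0.3,-0.83,0,0,0,0,0.6],[0,0,0.5,0,0,0,0.6]]]' && python3 -m pendant '[[[0,0,0.94,0,0,0,0.6],[0,0,0.94,0,0,0,0.6],[0,0,0.94,0,0,0,0.6],[0,0,0.94,0,0,0,0.6],[0,0,0.94,0,0,0,0.6],[0,0,0.94,0,0,0,0.6],[0,0,0.94,0,0,0,0.6],[0,0,0.94,0,0,0,0.6]]]'
python3 - <<'E'
from h import *
go([.549,-.0247,.032],2.3)
E
```

```text
time_s: 10.7
tcp_pos: [0.4171, -0.028, 0.1835]
eef_rot: [-179.9, -0.2, 2.4]
contact_force: [0.5, -0.3, -0.1]
gripper_width: 0.0702
gripper_force: 0.0
time_s: 11.5
tcp_pos: [0.4168, -0.0298, 0.031]
eef_rot: [180.0, 0.0, 2.3]
contact_force: [0.3, 0.2, 0.1]
gripper_width: 0.0701
gripper_force: 0.0
t 11.5 tcp [ 0.4168 -0.0298  0.031 ] [180.    0.    2.3] w 0.0701
turn [ 0.    0.   -0.01] shift [ 6.62  0.01 -0.05]
```

```bash
python3 -m pendant '[[[0.3,0,0,0,0,0,0.6],[0.5,0,0,0,0,0,0.6],[0.5,0,0,0,0,0,0.6],[0.5,0,0,0,0,0,0.6],[0.5,0,0,0,0,0,0.6],[0.5,0,0,0,0,0,0.6],[0.5,0,0,0,0,0,0.6],[0.5,0,0,0,0,0,0.6]]]' && python3 -m pendant '[[[0.5,0,0,0,0,0,0.6],[0.5,0,0,0,0,0,0.6],[0.5,0,0,0,0,0,0.6],[0.5,0,0,0,0,0,0.6],[0.4,0,0,0,0,0,0.6],[0.3,0,0,0,0,0,0.6],[0.1,0,0,0,0,0,0.6],[0,0,0,0,0,0,0.6]]]';  python3 - <<'E'
from h import *
go([.549,-.0247,.032],2.3)
c=vision.capture("top");f=c["frame"][150:270,250:450]
cv2.imwrite("pics/e.png",cv2.convertScaleAbs(cv2.resize(f,None,fx=4,fy=4,interpolation=cv2.INTER_CUBIC),alpha=1.5,beta=10))
E
```

```text
time_s: 12.3
tcp_pos: [0.4916, -0.0269, 0.0323]
eef_rot: [180.0, 0.2, 2.3]
contact_force: [-6.3, -0.7, 1.9]
gripper_width: 0.0699
gripper_force: 2.9
time_s: 13.1
tcp_pos: [0.5488, -0.0241, 0.0323]
eef_rot: [180.0, 0.1, 2.4]
contact_force: [-4.4, -0.9, 2.4]
gripper_width: 0.0701
gripper_force: 2.9
t 13.1 tcp [ 0.5488 -0.0241  0.0323] [1.8e+02 1.0e-01 2.4e+00] w 0.0701
turn [0.   0.02 0.02] shift [0.01 0.03 0.01]
```

View pics/e.png

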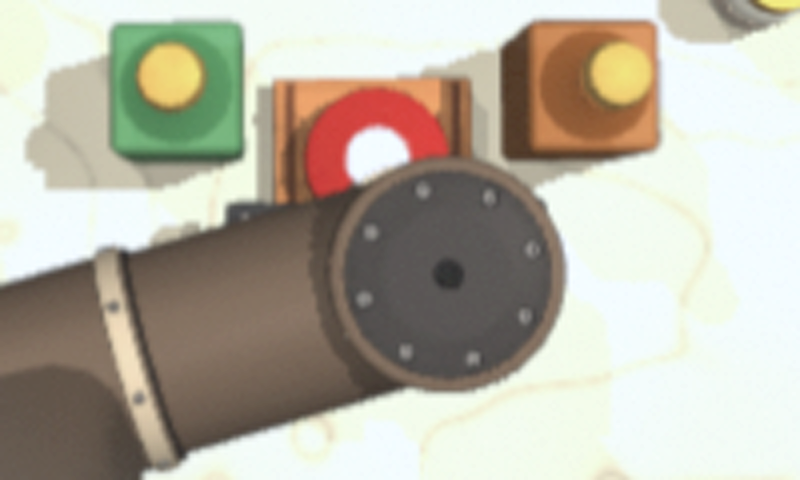

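Board front corners at crop (274,80) and (470,79): square between the decanters with even gaps, still about 45 mm short. Now back off and tilt.

```bash
python3 -m pendant '[[[-1,0,0,0,0,0,0.6],[-0.3,0,0,0,1,0,0.6],[0,0,0,0,1,0,0.6],[0,0,0,0,1,0,0.6],[0,0,0,0,1,0,0.6],[0,0,0,0,1,0,0.6],[0,0,0,0,1,0,0.6],[0,0,0,0,1,0,0.6]]]';  python3 - <<'E'
from h import *
c=vision.capture("top")
P=[world(c,250+x/4-.37,150+y/4-.37,.028)[:2] for x,y in[(274,80),(470,79)]]
m=(P[0]+P[1])/2; d=P[0]-P[1]; print(P,np.linalg.norm(d),np.degrees(np.arctan2(-d[0],d[1])))
a=np.radians(2.3);X=np.array([np.cos(a),np.sin(a)]);Y=np.array([-X[1],X[0]])
b=m-.055*X-np.array([.6538,-.0205]);print("board rel row",b@X,b@Y)
p=np.array([.6538,-.0205])-X*(.055+.022*np.sin(np.radians(28))+.0095*np.cos(np.radians(28)))
print(p);go([*p,.028],2.3,-28); go([*(p-X*.04),.028],2.3,-28)
E
```

```text
time_s: 13.95
tcp_pos: [0.5229, -0.0297, 0.068]
eef_rot: [-176.9, -19.8, 2.5]
contact_force: [-0.3, 0.1, -1.1]
gripper_width: 0.0703
gripper_force: 0.0
[array([0.66525805, 0.04568449]), array([ 0.66958257, -0.08212586])] 0.12788348861964463 1.9378906719716997
board rel row -0.04129919233296235 0.0017308694726194767
[ 0.58014301 -0.02345837]
t 14.0 tcp [ 0.521  -0.0297  0.0682] [-176.7  -19.8    2.3] w 0.0705
turn [-0.82  2.04 -0.06] shift [ 1.68 -0.19  3.17]
t 14.0 tcp [ 0.521  -0.0297  0.0682] [-176.7  -19.8    2.3] w 0.0705
turn [-0.82  2.04 -0.06] shift [-0.09 -0.19  2.23]
```

```bash
python3 -c "
from h import *
print(r.get_state()['joints'].round(1)); go([.541,-.025,.028],2.3,-14)"
```

```text
[ 17.8   9.7 -55.8  24.4  -4.9  51.1]
t 14.0 tcp [ 0.521  -0.0297  0.0682] [-176.7  -19.8    2.3] w 0.0705
turn [-0.82 -1.46  0.04] shift [ 0.49 -0.19  2.19]
```

J5 is at its limit, so the arm can't tilt that way. Instead I'll turn the closed gripper 90°, which makes the body 78 mm wide in the gap, and push with one finger's back.

```bash
python3 -m pendant '[[[-0.8,0,-0.8,0,0,0,-1],[-0.8,0,-0.8,0,0,0,-1],[-0.5,0,-0.8,0,-1,0,-1],[-0.5,0,-0.8,0,-1,0,-1],[0,0,0,0,-1,0,-1],[0,0,0,0,-1,0,-1],[0,0,0,0,-1,0,-1],[0,0,0,0,0,0,-1]]]';  python3 - <<'E'
from h import *
go([.51,-.027,.10],2.3);go([.46,-.0275,.10],-87.7)
print(r.get_state()['joints'].round(1))
E
```

```text
time_s: 14.8
tcp_pos: [0.4569, -0.0361, 0.1107]
eef_rot: [-177.2, 0.1, 3.4]
contact_force: [0.5, -0.7, -0.3]
gripper_width: 0.0115
gripper_force: 0.0
t 14.8 tcp [ 0.4569 -0.0361  0.1107] [-1.772e+02  1.000e-01  3.400e+00] w 0.0115
turn [-0.69  0.03  0.28] shift [ 2.67 -0.35  0.54]
t 14.8 tcp [ 0.4569 -0.0361  0.1107] [-1.772e+02  1.000e-01  3.400e+00] w 0.0115
turn [-0.52  0.56 22.77] shift [-0.42 -0.17  0.54]
[ 17.9   8.7 -34.6  -3.7 -46.1  78.1]
```

```bash
python3 -m pendant '[[[0,0,0,-0.69,0,0,-1],[0,0,0,0,0,1,-1],[0,0,0,0,0,1,-1],[0,0,0,0,0,1,-1],[0,0,0,0,0,1,-1],[0,0,0,0,0,1,-1],[0,0,0,0,0,1,-1],[0,0,0,0,0,1,-1]]]' && python3 -m pendant '[[[0,0,0,0,0,1,-1],[0,0,0,0,0,1,-1],[0,0,0,0,0,1,-1],[0,0,0,0,0,1,-1],[0,0,0,0,0,1,-1],[0,0,0,0,0,1,-1],[0,0,0,0,0,1,-1],[0,0,0,0,0,1,-1]]]' && python3 -m pendant '[[[0,0,0,0,0,1,-1],[0,0,0,0,0,1,-1],[0,0,0,0,0,1,-1],[0,0,0,0,0,1,-1],[0,0,0,0,0,1,-1],[0,0,0,0,0,1,-1],[0,0,0,0,0,1,-1],[0,0,0,0,0,0.77,-1]]]';  python3 - <<'E'
from h import *
a=np.radians(2.3);X=np.array([np.cos(a),np.sin(a)]);Y=np.array([-X[1],X[0]]);o=np.array([.6538,-.0205])
print(o-.13*X+.0015*Y)
go([*(o-.13*X+.0015*Y),.032],-87.7)
go([*(o-.076*X+.0005*Y),.032],-87.7)
c=vision.capture("wrist");d=c["depth"];T=np.array(c["hand_eye"]);print(T.round(3).tolist())
cv2.imwrite("pics/w.png",cv2.convertScaleAbs(c["frame"],alpha=1.4,beta=10))
E
```

```text
time_s: 15.6
tcp_pos: [0.4538, -0.0366, 0.1102]
eef_rot: [180.0, 0.0, -24.8]
contact_force: [-0.0, -0.2, 0.2]
gripper_width: 0.0005
gripper_force: 0.0
time_s: 16.4
tcp_pos: [0.4538, -0.0365, 0.1102]
eef_rot: [180.0, 0.0, -56.8]
contact_force: [-0.2, -1.1, 0.1]
gripper_width: 0.0003
gripper_force: 0.0
time_s: 17.2
tcp_pos: [0.4538, -0.0365, 0.1103]
eef_rot: [180.0, 0.0, -87.8]
contact_force: [-0.8, -1.4, 0.2]
gripper_width: 0.0005
gripper_force: 0.0
[ 0.52384453 -0.02421834]
t 17.2 tcp [ 0.4538 -0.0365  0.1103] [180.    0.  -87.8] w 0.0005
turn [ 0.01  0.   -0.04] shift [-0.48 -3.52  3.91]
t 17.2 tcp [ 0.4538 -0.0365  0.1103] [180.    0.  -87.8] w 0.0005
turn [ 0.01  0.   -0.04] shift [-0.43 -6.22  3.91]
[[-0.0, 0.954, 0.301, 0.081], [1.0, 0.0, 0.0, 0.001], [0.0, 0.301, -0.954, -0.137], [0.0, 0.0, 0.0, 1.0]]
```

View pics/w.png

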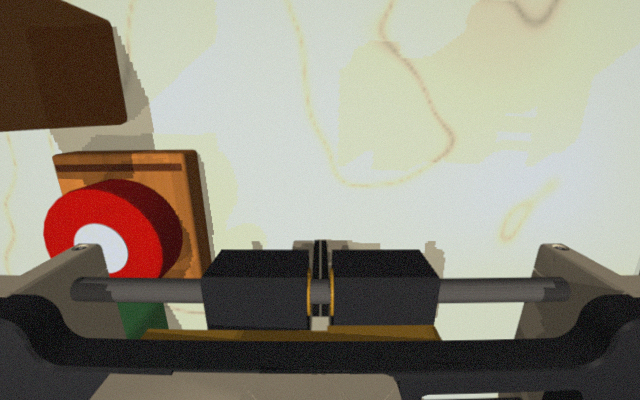

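The wrist view shows the board's near edge at column about 205, ahead of the closed fingers (320,245) with free counter between. Descending and pushing.

```bash
python3 -m pendant '[[[-0.12,-0.88,0,0,0,-0.04,-1],[-0.12,-0.88,0,0,0,0,-1],[-0.12,-0.88,0,0,0,0,-1],[-0.12,-0.88,0,0,0,0,-1],[0,0,0.98,0,0,0,-1],[0,0,0.98,0,0,0,-1],[0,0,0.98,0,0,0,-1],[0,0,0.97,0,0,0,-1]]]' && python3 -m pendant '[[[0,-0.3,0,0,0,0,-1],[0,-0.4,0,0,0,0,-1],[0,-0.4,0,0,0,0,-1],[0,-0.4,0,0,0,0,-1],[0,-0.3,0,0,0,0,-1],[0,-0.2,0,0,0,0,-1],[0,0,0,0,0,0,-1],[0,0,0,0,0,0,-1]]]';  python3 - <<'E'
from h import *
a=np.radians(2.3);X=np.array([np.cos(a),np.sin(a)]);Y=np.array([-X[1],X[0]]);o=np.array([.6538,-.0205])
go([*(o-.076*X+.0005*Y),.032],-87.7)
c=vision.capture("top");f=c["frame"][130:250,250:450]
cv2.imwrite("pics/f.png",cv2.convertScaleAbs(cv2.resize(f,None,fx=4,fy=4,interpolation=cv2.INTER_CUBIC),alpha=1.5,beta=10))
E
```

```text
time_s: 18.05
tcp_pos: [0.5234, -0.024, 0.031]
eef_rot: [179.9, 0.0, -87.5]
contact_force: [0.7, 0.3, 0.0]
gripper_width: 0.0007
gripper_force: 0.0
time_s: 18.85
tcp_pos: [0.5615, -0.0231, 0.0319]
eef_rot: [179.6, -0.0, -87.6]
contact_force: [-6.2, -0.9, 2.9]
gripper_width: 0.0003
gripper_force: 3.3
t 18.85 tcp [ 0.5615 -0.0231  0.0319] [179.6  -0.  -87.6] w 0.0003
turn [ 0.09 -0.01  0.03] shift [ 0.03 -0.81 -0.01]
```

View pics/f.png

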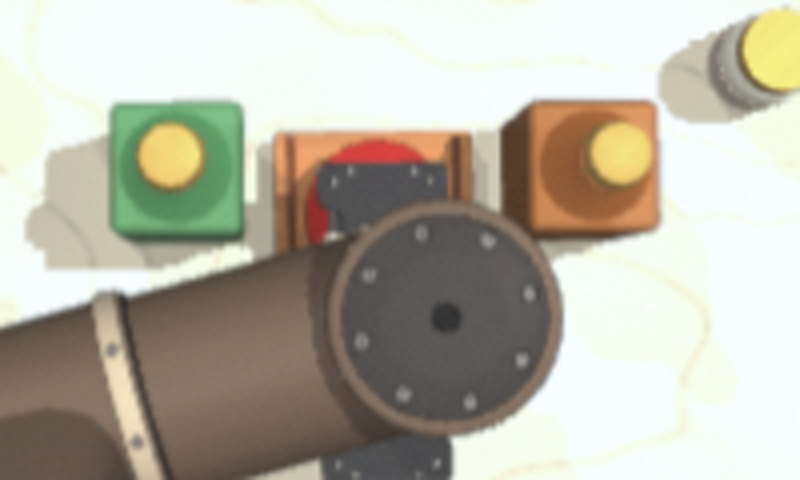

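Front corners at crop (275,133) and (470,132): still square, with even gaps. I'll measure what remains.

Run:
```python
from h import *
a=np.radians(2.3);X=np.array([np.cos(a),np.sin(a)]);Y=np.array([-X[1],X[0]]);o=np.array([.6538,-.0205])
c=vision.capture("top")
P=[world(c,250+x/4-.37,130+y/4-.37,.028)[:2] for x,y in[(275,133),(470,132)]]
m=(P[0]+P[1])/2; d=P[0]-P[1]; print(np.linalg.norm(d),np.degrees(np.arctan2(-d[0],d[1])))
b=m-.055*X-o;print("board rel row",b@X,b@Y)
```

```text
0.12732494038105716 1.9562242666909633
board rel row -0.023636516400388673 0.0011294578671621831
```

```bash
python3 -m pendant '[[[0,-0.3,0,0,0,0,-1],[0,-0.3,0,0,0,0,-1],[0,-0.2,0,0,0,0,-1],[0,-0.2,0,0,0,0,-1],[0,-0.1,0,0,0,0,-1],[0,0,0,0,0,0,-1],[0,0.5,0,0,0,0,-1],[0,0.5,0,0,0,0,-1]]]' && python3 -m pendant '[[[0,1,-1,0,0,0,-1],[0,1,-1,0,0,0,-1],[0,1,-1,0,0,0,-1],[0,0.5,-1,0,0,-1,-1],[0.3,0,-1,0,0,-1,-1],[1,0,-1,0,0,-1,-1],[1,0,-1,0,0,-1,-1],[1,0,-1,0,0,-1,-1]]]' && python3 -m pendant '[[[1,0,0,0,0,-1,0.2],[1,0,0,0,0,-1,0.2],[1,0,0,0,0,-1,0.2],[1,0,0,0,0,-1,0.2],[1,0,0,0,0,-1,0.2],[0,0,0,0,0,-1,0.2],[0,0,0,0,0,-1,0.2],[0,0,0,0,0,-1,0.2]]]';  python3 - <<'E'
from h import *
go([.5,-.36,.19],9)
c=vision.capture("top");f=c["frame"][130:250,250:450]
cv2.imwrite("pics/g.png",cv2.convertScaleAbs(cv2.resize(f,None,fx=4,fy=4,interpolation=cv2.INTER_CUBIC),alpha=1.5,beta=10))
E
```

```text
time_s: 19.75
tcp_pos: [0.5653, -0.0221, 0.0319]
eef_rot: [179.9, 0.0, -87.5]
contact_force: [0.2, 1.0, -0.4]
gripper_width: 0.0003
gripper_force: 0.0
time_s: 20.55
tcp_pos: [0.5109, -0.0897, 0.193]
eef_rot: [179.9, 0.0, -67.3]
contact_force: [1.1, 0.2, 0.1]
gripper_width: 0.0005
gripper_force: 0.0
time_s: 21.35
tcp_pos: [0.5614, -0.1752, 0.1915]
eef_rot: [179.9, 0.1, -35.4]
contact_force: [-0.3, -0.1, 0.1]
gripper_width: 0.052
gripper_force: 0.0
t 21.35 tcp [ 0.5614 -0.1752  0.1915] [ 1.799e+02  1.000e-01 -3.540e+01] w 0.052
turn [  0.02   0.04 -11.09] shift [-4.48  8.65  0.08]
```

View pics/g.png

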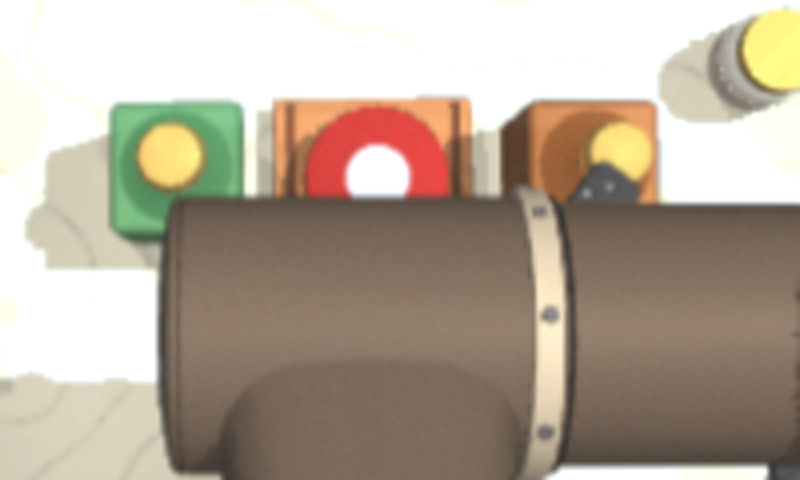

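The board's front corners are at crop (275,100) and (470,98), level with the decanters and evenly spaced. I'll measure and go to the knife.

```bash
python3 -m pendant '[[[0,0.8,-0.3,0,0,0,0.2],[0,0.8,0,0,0,0,0.2],[0,0.8,0,0,0,0,0.2],[0,0.8,0,0,0,0,0.2],[0,0.8,0,0,0,-1,0.2],[0,0.8,0,0,0,-1,0.2],[0,0.8,0,0,0,-1,0.2],[0,0.8,0,0,0,-1,0.2]]]' && python3 -m pendant '[[[0,0,0,0,0,-1,0.2],[0,0,0,0,0,-1,0.2],[0,0,0,0,0,-1,0.2],[0,0,0,0,0,-1,0.2],[0,0,0,0,0,-1,0.2],[0,0,0,0,0,-1,0.2],[0,0,0,0,0,-1,0.2],[0,0,0,0,0,-0.1,0.2]]]'
python3 - <<'E'
from h import *
a=np.radians(2.3);X=np.array([np.cos(a),np.sin(a)]);Y=np.array([-X[1],X[0]]);o=np.array([.6538,-.0205])
c=vision.capture("top")
P=[world(c,250+x/4-.37,130+y/4-.37,.028)[:2] for x,y in[(275,100),(470,98)]]
m=(P[0]+P[1])/2; d=P[0]-P[1]; print(np.linalg.norm(d),np.degrees(np.arctan2(-d[0],d[1])))
b=m-.055*X-o;print("board rel row",b@X,b@Y)
h=cv2.cvtColor(c["frame"],cv2.COLOR_BGR2HSV);w=(h[...,1]<60)&(h[...,2]>90);w[:,:330]=0;w[:,358:]=0;w[:160]=0;w[188:]=0
m=((h[...,0]<8)|(h[...,0]>172))&(h[...,1]>130)&(h[...,2]>60);m[:,:300]=0;m[:,400:]=0;m[:140]=0;m[230:]=0
y,x=np.nonzero(m);print("wheel box",x.min(),x.max(),y.min(),y.max());q=world(c,(x.min()+x.max())/2,(y.min()+y.max())/2,.06)[:2]-o;print("wheel rel",q@X,q@Y)
k=np.array([.4466,-.3711]);yw=np.radians(8.8);g=k+.07*np.array([np.cos(yw),np.sin(yw)]);print("balance",g)
go([*g,.10],8.8)
print(r.get_state()["joints"].round(1))
cv2.imwrite("pics/top2.png",c["frame"])
E
```

```text
time_s: 22.2
tcp_pos: [0.4914, -0.284, 0.1976]
eef_rot: [179.9, 0.2, -19.4]
contact_force: [-0.3, -0.1, 0.5]
gripper_width: 0.0524
gripper_force: 0.0
time_s: 23.0
tcp_pos: [0.4919, -0.2834, 0.1974]
eef_rot: [-180.0, 0.2, 8.9]
contact_force: [-0.3, 0.3, -1.1]
gripper_width: 0.0527
gripper_force: 0.0
0.12745790789824138 2.2720602864573207
board rel row -0.0016727217307218765 0.0007802183350208292
wheel box 326 362 157 192
wheel rel -0.002039167932719394 0.0007371532654402913
balance [ 0.51577599 -0.36039099]
t 23.05 tcp [ 0.492  -0.2834  0.1975] [-180.     0.2    8.8] w 0.053
turn [-0.    0.06 -0.01] shift [0.58 3.99 4.87]
[-1.020e+01  1.290e+01 -1.710e+01  1.000e-01 -6.020e+01  1.089e+02]
```

The board is within 2 mm and 0.1° by these measurements. Now the knife.

```bash
python3 -m pendant '[[[0.15,1,0,0,0,0,0.2],[0.15,1,0,0,0,0,0.2],[0.14,1,0,0,0,0,0.2],[0.14,0.99,0,0,0,0,0.2],[0,0,1,0,0,0,0.2],[0,0,1,0,0,0,0.2],[0,0,1,0,0,0,0.2],[0,0,1,0,0,0,0.2]]]' && python3 -m pendant '[[[0,0,0.92,0,0,0,0.2],[0,0,0.92,0,0,0,0.2],[0,0,0.92,0,0,0,0.2],[0,0,0.92,0,0,0,0.2],[0,0,0.85,0,0,0,0.2],[0,0,0,0,0,0,0.2],[0,0,0,0,0,0,-1],[0,0,0,0,0,0,-1]]]' 25 && python3 -m pendant '[[[0,0,0,0,0,0,-1],[0,0,0,0,0,0,-1],[0,0,0,0,0,0,-1],[0,0,0,0,0,0,-1],[0,0,0,0,0,0,-1],[0,0,0,0,0,0,-1],[0,0,0,0,0,0,-1],[0,0,0,0,0,0,-1]]]' 25; python3 -c "
from h import *
go([.4906,.3929,.12],-20.3)"
```

```text
time_s: 23.85
tcp_pos: [0.5156, -0.3603, 0.1167]
eef_rot: [-180.0, 0.2, 8.7]
contact_force: [-0.5, 0.2, -0.3]
gripper_width: 0.0524
gripper_force: 0.0
time_s: 24.65
tcp_pos: [0.5163, -0.3603, 0.0279]
eef_rot: [180.0, 0.2, 8.8]
contact_force: [-0.1, 0.2, 0.6]
gripper_width: 0.0415
gripper_force: 0.0
time_s: 25.45
tcp_pos: [0.5163, -0.3601, 0.0277]
eef_rot: [180.0, 0.2, 8.9]
contact_force: [-0.7, -0.5, 5.8]
gripper_width: 0.0194
gripper_force: 24.9
t 25.45 tcp [ 0.5163 -0.3601  0.0277] [180.    0.2   8.9] w 0.0194
turn [0.02 0.04 7.3 ] shift [-14.27 -34.87  -4.62]
```

```bash
python3 -m pendant '[[[0,0,-0.5,0,0,0,-1],[0,0,-0.8,0,0,0,-1],[0,0,-1,0,0,0,-1],[0,0,-1,0,0,0,-1],[0,0,-1,0,0,0,-1],[0,0,-1,0,0,0,-1],[0,0,-1,0,0,0,-1],[0,0,-1,0,0,0,-1]]]' && python3 -m pendant '[[[0,0,-1,0,0,1,-1],[0,0,-1,0,0,1,-1],[0,0,-1,0,0,1,-1],[0,0,-1,0,0,1,-1],[0,0,-0.7,0,0,1,-1],[0,0,0,0,0,1,-1],[0,0,0,0,0,1,-1],[0,0,0,0,0,0.3,-1]]]'; python3 -c "
from h import *
go([.4906,.3929,.27],-20.3)
# knife check by scene/top depth: points between z .22 and .27 near gripper
c=vision.capture('top');d=c['depth'];M=np.linalg.inv(c['extrinsics'])
for x in range(440,500,4): pass
P=[]
for v in range(100,300,1):
  for u in range(400,560,1):
    if 0.8<d[v,u]<0.925:
      p=world(c,u,v)
      if .24<p[2]<.268 and p[0]>.5: P.append(p)
P=np.array(P);print(len(P),P.max(0) if len(P) else 0, P.min(0) if len(P) else 0)"
```

```text
time_s: 26.25
tcp_pos: [0.5159, -0.3593, 0.1738]
eef_rot: [-179.9, 0.3, 8.9]
contact_force: [-0.1, -0.4, -1.0]
gripper_width: 0.0195
gripper_force: 24.9
time_s: 27.05
tcp_pos: [0.5163, -0.3593, 0.267]
eef_rot: [179.9, 0.3, -20.4]
contact_force: [-0.9, 0.1, -0.8]
gripper_width: 0.0195
gripper_force: 24.9
t 27.05 tcp [ 0.5163 -0.3593  0.267 ] [179.9   0.3 -20.4] w 0.0195
turn [ 0.02  0.06 -0.03] shift [-14.26 -34.83  -0.15]
0 0 0
```

```bash
python3 -m pendant '[[[-0.2,-0.5,0,0,0,0,-1],[-0.36,-0.88,0,0,0,0,-1],[-0.36,-0.88,0,0,0,0,-1],[-0.36,-0.88,0,0,0,0,-1],[-0.36,-0.88,0,0,0,0,-1],[-0.36,-0.88,0,0,0,0,-1],[-0.36,-0.88,0,0,0,0,-1],[-0.36,-0.88,0,0,0,0,-1]]]' && python3 -m pendant '[[[-0.36,-0.88,0,0,0,0,-1],[-0.36,-0.88,0,0,0,0,-1],[-0.36,-0.88,0,0,0,0,-1],[-0.36,-0.88,0,0,0,0,-1],[-0.36,-0.88,0,0,0,0,-1],[-0.36,-0.88,0,0,0,0,-1],[-0.36,-0.88,0,0,0,0,-1],[-0.36,-0.88,0,0,0,0,-1]]]' && python3 -m pendant '[[[-0.36,-0.88,0,0,0,0,-1],[-0.36,-0.88,0,0,0,0,-1],[-0.36,-0.88,0,0,0,0,-1],[-0.36,-0.88,0,0,0,0,-1],[-0.36,-0.88,0,0,0,0,-1],[-0.36,-0.88,0,0,0,0,-1],[-0.36,-0.88,0,0,0,0,-1],[-0.36,-0.88,0,0,0,0,-1]]]' && python3 -m pendant '[[[-0.36,-0.88,0,0,0,0,-1],[-0.36,-0.88,0,0,0,0,-1],[-0.36,-0.88,0,0,0,0,-1],[-0.36,-0.88,0,0,0,0,-1],[-0.36,-0.88,0,0,0,0,-1],[-0.36,-0.88,0,0,0,0,-1],[-0.36,-0.88,0,0,0,0,-1],[-0.36,-0.88,0,0,0,0,-1]]]'
python3 - <<'E'
from h import *
go([.4906,.3929,.12],-20.3)
E
```

```text
time_s: 27.9
tcp_pos: [0.5116, -0.2146, 0.2668]
eef_rot: [179.9, 0.2, -20.2]
contact_force: [0.4, -0.9, -1.0]
gripper_width: 0.0199
gripper_force: 24.9
time_s: 28.7
tcp_pos: [0.5064, -0.0627, 0.2668]
eef_rot: [179.9, 0.2, -20.2]
contact_force: [0.1, -0.2, -0.8]
gripper_width: 0.0199
gripper_force: 24.9
time_s: 29.5
tcp_pos: [0.5011, 0.0892, 0.2667]
eef_rot: [179.9, 0.2, -20.2]
contact_force: [-0.9, 0.7, -1.2]
gripper_width: 0.0197
gripper_force: 24.9
time_s: 30.3
tcp_pos: [0.4965, 0.2416, 0.2667]
eef_rot: [179.9, 0.2, -20.3]
contact_force: [0.5, -0.1, -1.8]
gripper_width: 0.0199
gripper_force: 24.9
t 30.3 tcp [0.4965 0.2416 0.2667] [179.9   0.2 -20.3] w 0.0199
turn [0.03 0.06 0.  ] shift [-2.9  -6.99  7.34]
```

```bash
python3 -m pendant '[[[-0.37,-0.9,0,0,0.06,0,-1],[-0.37,-0.9,0,0,0,0,-1],[-0.37,-0.9,0,0,0,0,-1],[-0.37,-0.9,0,0,0,0,-1],[-0.37,-0.9,0,0,0,0,-1],[-0.37,-0.9,0,0,0,0,-1],[-0.37,-0.9,0,0,0,0,-1],[-0.31,-0.7,0,0,0,0,-1]]]' && python3 -m pendant '[[[0,0,1,0,0,0,-1],[0,0,1,0,0,0,-1],[0,0,1,0,0,0,-1],[0,0,1,0,0,0,-1],[0,0,1,0,0,0,-1],[0,0,1,0,0,0,-1],[0,0,0.9,0,0,0,-1],[0,0,0.4,0,0,0,-1]]]'
python3 - <<'E'
from h import *
go([.4906,.3929,.055],-20.3)
st=r.get_state();c=vision.capture("wrist")
M=np.eye(4);M[:3,:3]=Ro.from_euler("xyz",st["eef_rot"],degrees=True).as_matrix();M[:3,3]=st["tcp_pos"];M=M@np.array(c["hand_eye"])
h=cv2.cvtColor(c["frame"],cv2.COLOR_BGR2HSV)
ys,xs=np.nonzero((h[...,0]>15)&(h[...,0]<32)&(h[...,1]>90)&(c["depth"]>.02))
P=np.array([world(c,u,v,T=M) for u,v in zip(xs[::3],ys[::3])])
P=P[(P[:,2]>.018)&(P[:,2]<.034)&(np.hypot(P[:,0]-.49,P[:,1]-.39)<.06)]
a=np.radians(-20.3);X=np.array([np.cos(a),np.sin(a)]);Y=np.array([-X[1],X[0]]);q=P[:,:2]-[.4906,.3929]
print(len(P),np.median(P[:,2]),"x",np.percentile(q@X,[1,99]),"y",np.percentile(q@Y,[1,99]))
E
```

```text
time_s: 31.1
tcp_pos: [0.4909, 0.3935, 0.2662]
eef_rot: [179.9, -0.0, -20.3]
contact_force: [0.5, 0.1, -0.2]
gripper_width: 0.0198
gripper_force: 24.9
time_s: 31.9
tcp_pos: [0.4904, 0.3911, 0.1185]
eef_rot: [179.8, 0.0, -20.3]
contact_force: [-0.2, -1.5, -0.9]
gripper_width: 0.0193
gripper_force: 24.9
t 31.9 tcp [0.4904 0.3911 0.1185] [179.8   0.  -20.3] w 0.0193
turn [ 0.06  0.01 -0.01] shift [-0.02 -0.09  3.18]
631 0.02636072193103603 x [-0.01525865  0.01477375] y [-0.03809614  0.04036321]
```

The wrist camera's depth confirms the rest: bar top at 26 mm and centred within 1 mm. Lowering.

```bash
python3 -m pendant '[[[0,-0.05,0.8,0,0,0,-1],[0,-0.04,0.8,0,0,0,-1],[0,0,0.7,0,0,0,-1],[0,0,0.5,0,0,0,-1],[0,0,0.25,0,0,0,-1],[0,0,0.12,0,0,0,-1],[0,0,0.05,0,0,0,-1],[0,0,0,0,0,0,-1]]]'
python3 - <<'E'
from h import *
go([.4906,.3929,.0537],-20.3)
E
```

```text
time_s: 32.75
tcp_pos: [0.4918, 0.3932, 0.0565]
eef_rot: [179.9, -0.0, -20.3]
contact_force: [-0.7, -0.3, -1.4]
gripper_width: 0.0196
gripper_force: 24.9
t 32.75 tcp [0.4918 0.3932 0.0565] [179.9  -0.  -20.3] w 0.0196
turn [ 0.02 -0.01 -0.01] shift [-0.05  0.03  0.14]
```

```bash
python3 -m pendant '[[[-0.05,0,0.05,0,0,0,-1],[0,0,0.05,0,0,0,-1],[0,0,0.03,0,0,0,-1],[0,0,0,0,0,0,-1],[0,0,0,0,0,0,-1],[0,0,0,0,0,0,-1],[0,0,0,0,0,0,-1],[0,0,0,0,0,0,-1]]]'
python3 - <<'E'
from h import *
go([.4906,.3929,.0537],-20.3)
E
```

```text
time_s: 33.55
tcp_pos: [0.4907, 0.3934, 0.0537]
eef_rot: [179.9, -0.0, -20.3]
contact_force: [-1.5, -0.0, 4.2]
gripper_width: 0.02
gripper_force: 24.9
t 33.55 tcp [0.4907 0.3934 0.0537] [179.9  -0.  -20.3] w 0.02
turn [ 0.02 -0.01 -0.01] shift [0.   0.02 0.  ]
```

Contact is felt (4 N upward). Release, then rise straight up.

```bash
python3 -m pendant '[[[0,0,0,0,0,0,-0.4],[0,0,0,0,0,0,-0.3],[0,0,0,0,0,0,-0.2],[0,0,0,0,0,0,-0.1],[0,0,0,0,0,0,0],[0,0,0,0,0,0,0],[0,0,0,0,0,0,0],[0,0,0,0,0,0,0]]]' && python3 -m pendant '[[[0,0,-0.3,0,0,0,0],[0,0,-0.6,0,0,0,0],[0,0,-1,0,0,0,0],[0,0,-1,0,0,0,0],[0,0,-1,0,0,0,0],[0,0,-1,0,0,0,0],[0,0,-1,0,0,0,0],[0,0,-1,0,0,0,0]]]'
python3 - <<'E'
from h import *
st=r.get_state();c=vision.capture("wrist")
M=np.eye(4);M[:3,:3]=Ro.from_euler("xyz",st["eef_rot"],degrees=True).as_matrix();M[:3,3]=st["tcp_pos"];M=M@np.array(c["hand_eye"])
a=np.radians(-20.3);X=np.array([np.cos(a),np.sin(a)]);Y=np.array([-X[1],X[0]])
P=np.array([world(c,u,v,T=M) for v in range(0,400,2) for u in range(0,640,2) if c["depth"][v,u]>.02])
q=np.c_[(P[:,:2]-[.4906,.3929])@X,(P[:,:2]-[.4906,.3929])@Y,P[:,2]]
for x in range(-80,140,15):
    s=q[(abs(q[:,0]*1000-x)<5)&(abs(q[:,1])<.025)]; s=s[(s[:,2]>.03)&(s[:,2]<.055)]
    if len(s)>3: print(x,len(s),"y",s[:,1].min().round(4),s[:,1].max().round(4),"z",np.median(s[:,2]).round(4))
k=q[(q[:,2]>.03)&(q[:,2]<.055)&(abs(q[:,1])<.025)];print("x range",k[:,0].min(),k[:,0].max())
h=cv2.cvtColor(c["frame"],cv2.COLOR_BGR2HSV)
t=vision.capture("top");h=cv2.cvtColor(t["frame"],cv2.COLOR_BGR2HSV)
m=((h[...,0]<8)|(h[...,0]>172))&(h[...,1]>130)&(h[...,2]>60);m[:,:300]=0;m[:,400:]=0;m[:140]=0;m[230:]=0
y,x=np.nonzero(m);print("wheel box",x.min(),x.max(),y.min(),y.max())
E
```

```text
time_s: 34.35
tcp_pos: [0.4906, 0.3933, 0.0535]
eef_rot: [179.9, -0.0, -20.3]
contact_force: [0.4, 0.4, 1.0]
gripper_width: 0.0434
gripper_force: 0.0
time_s: 35.15
tcp_pos: [0.4908, 0.3936, 0.1937]
eef_rot: [180.0, -0.0, -20.3]
contact_force: [0.6, 0.7, -0.6]
gripper_width: 0.0439
gripper_force: 0.0
-65 36 y -0.0076 0.0106 z 0.0441
-50 36 y -0.0075 0.0104 z 0.0441
-35 36 y -0.0074 0.0103 z 0.044
-20 42 y -0.0073 0.0101 z 0.0444
-5 38 y -0.0071 0.01 z 0.0441
10 37 y -0.007 0.0098 z 0.0442
25 43 y -0.0069 0.0119 z 0.0441
40 56 y -0.009 0.0139 z 0.0377
55 60 y -0.0089 0.0137 z 0.0374
70 64 y -0.0087 0.0156 z 0.0375
85 65 y -0.0086 0.0153 z 0.0379
100 61 y -0.0085 0.015 z 0.0376
115 70 y -0.0084 0.0149 z 0.0376
x range -0.07105739056966245 0.122145715521424
wheel box 326 362 157 192
```

```bash
python3 -c "
from plant import r
print(r.close_job())"
```

```text
the job is handed in; nothing more can be done
None
```

I handed the job in at about 35 s with no verdict returned: by my measurements, the board stands between the decanters within about 2 mm and well under 1° of square, and the knife lies level across the brass rest, within about 3 mm of centre.

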